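# Clamp the wide pressing die in the quick-action vise

### The arm

A 6-joint arm with a two-finger parallel gripper is mounted at the origin on a cart in front of the work surface, level with it; the furniture and walls round the work are solid. World frame = base frame: x ahead of the robot, y to its left, z up, the work surface at z = 0. Lengths are in m, angles in rad, forces in N, time in s.
With the tool pointing down it reaches from about 0.425 to 0.95 m from the base axis. Payload 3.5 kg.
Tool frame: the origin (TCP) lies at the very end of the fingers, on their centre line; the grasp point (between the pads) lies 19 mm behind it; z points along the fingers, y is the line along which they close (so a half turn about z gives the same grasp; the last joint's range is limited). The gripper opens to 85 mm and grips with 20 to 120 N. Pads are 22 mm wide; open, the fingers measure 114 mm over their backs; the gripper's body (76 mm by 85 mm) begins 54 mm behind the grasp point. The pads swing forward as they close: fully open they stand 13 mm farther back than shut.
Start: joints at [-1.419, 0.286, 1.577, -0, 1.279, -0.15], TCP at [0.201, -0.644, 0.231] pointing down, gripper open.
Joint ranges: [-2.77, 2.77], [-0.9, 2.22], [0.21, 2.48], [-1.53, 4.67], [0.24, 2.81], [-2.84, 2.84]. Speed limits (rad/s): [2.79, 2.79, 3.14, 3.14, 3.14, 3.14].

### API

Orientations are given as a unit quaternion [x, y, z, w].
In Python, from plant import ctrl gives the robot as it stands.
- The arm moves only by the tool carry_out, never from a script. Its argument "deltas" is one flat list of numbers, 6 for each row, row after row: the shift along the tool's x, y, z in m, then the turn, a rotation vector about the tool's x, y, z in rad. A call has 1 to 5 rows; each row is the pose to reach, as a shift and turn from the pose commanded when the call began, along the tool's axes at that moment; what a row does not reach only later rows make up. A row lasts 1/8 s, in which the tool goes at most 62.5 mm and 10.7 degrees, less where a joint would pass 70% of its speed; a pose out of reach is approached as far as the arm can. A call with a gripper value outside its range is refused whole. "grip" is the opening in per cent of the stroke, from 0 (shut) to 100 (fully open), set as the call begins (left out, the last holds). The fingers move at their own pace and stop on an object; "grip_force" is the grip in N (left out, the last holds). Time passes only in rows, so rows that repeat a pose let the fingers close. It gives the time, the measured TCP pose, the force, the opening and the grip force at its end, in the units of the state.
- ctrl.get_state(): the state, without advancing time (a new reading comes with each control period).
- ctrl.read_camera(name): name is "side" or "top" or "wrist"; returns (picture, depth): 400x640x3 uint8, red, green, blue; 400x640 float32, m along the optical axis (not along the pixel's ray), 0 where there is no reading.
- ctrl.camera_model(name): a dict with "intrinsics" (3x3 intrinsics, pixels), "extrinsics" (4x4, takes a point from world to camera coordinates); the wrist camera has in their place "hand_eye" (4x4, takes a point from camera to tool coordinates, whose origin is the TCP and whose axes are the flange's). Camera axes: x right, y down, z forward; pixel columns grow to the right and rows downward; lengths in m; the calibration is good to about 2 mm. A picture is of the moment at which its call begins: read the wrist's pose just before it. camera_model takes no time and is no camera call.
- ctrl.sign_off(): hands the job in; it is judged then, once.
Trained networks look in the newest picture that a camera, given by its name, has taken for a name from the list of things; names that differ only in an ending like _2 or _b are one class to them, and where a whole thing is asked for, a point or a joint stands for the part that bears it (a point fixed in the world has none). Each returns a list of dicts, best first, with "score" (0 to 1); they miss things now and then, are a little off and sometimes report something else, mostly with a low value. They report only what shows in the picture. A call takes as long as a camera call. They do not tell look-alikes from the thing itself.
- ctrl.find_in(camera, query): "uv" ([column, row] in pixels, amid what is visible of it).
The state is a dict: "time": time; "qpos": joint angles; "dq": joint speeds; "joint_efforts": joint torques, N m; "eef_pos": TCP position; "tcp_rot": TCP orientation; "contact_force": force on the tool from outside, world axes, zero at the start; "wrist_torque": the same for the moment, N m; "opening": opening from 0.0 (shut) to 1.0 (fully open); "finger_force": force on a finger pad.
Only numpy, scipy, OpenCV 4.12 (cv2) and the standard library are available. Lean on these libraries where they do the work, as an engineer would, in place of code of your own. Each camera call takes 0.05 s, during which the arm holds its last target. There are 200 camera calls.

### The job

Lay the widest of the loose pressing dies flat on the bed of the small vise, midway along its open jaws, and let go of it. Then take the T-handle and turn it clockwise (seen from above) until rising resistance shows the die is clamped firmly against the fixed jaw, with the springs behind the moving jaw plate about half compressed and never driven solid. Let go, leaving the handle tightened and the other small things where they stand.

Things in the scene. Friction and masses are not known exactly. Their poses are not given: they have to be found in the camera images.
- press_die_3: the die to clamp: bright turned steel disc with a shallow dish in its top, 42 mm in diameter and 12 mm high, about 0.09 kg, the widest and flattest of the five loose dies, which stand at the right front of the table (the row of small dies along the wooden board of the press is fixed and plays no part). It stands flat at the start. Origin: centre of its underside; z up. Grip it across its diameter.
- vise: small grey vise fixed to the table; place and yaw vary. Base 190 x 72 x 8 mm. Origin: centre of its underside; local +x is the way the moving jaw closes, z up. Flat steel bed 46 mm wide, 14 mm above the table. Fixed jaw's face at local x +60 mm. Jaws 44 mm wide (along y), 14.5 mm above the bed; the space between is open at both y ends, so fingers closing along y clear them. No part but the T-handle is over 33 mm high.
- vise_bed (a point): point on the top of the bed, 14 mm above the table, at local x = +37 mm, y = 0 of the vise: with the centre of the die's underside here the die lies 2 mm from the fixed jaw and clear of the open moving jaw
- jaw_face (a point): centre of the moving jaw plate's steel face (which looks toward the fixed jaw), 7.5 mm above the bed. At the start it is 51 to 56 mm from the fixed jaw's face. The plate is 6 mm thick and rides on two sprung pins in front of the grey carrier, with an 8 mm gap between them when the springs are at rest.
- t_handle (a joint): turn of the T-handle in rad, growing (jaw closing) clockwise seen from above; starts between 0 (jaws 56 mm apart, bar along the vise's y) and 1; stop at 7. Each rad moves the carrier 4.8 mm toward the fixed jaw. Turns free at about 0.12 N m; once the plate bears on the die, 0.014 N m more for each mm of spring compression. It stays where it is left.
- handle_grip (a point): centre of the T-handle's bar, on its upright axis, at local x -70 mm, y 0 of the vise, 55 mm above the table. Steel bar with flat upright sides, 10 mm thick, 12 mm high, 74 mm long over the 14.4 mm balls at its ends, on a 12 mm stem. It can be pinched from above across its thickness at any angle of the bar.
- handle_end (a point): centre of the ball at one end of the bar, 30 mm from handle_grip: the direction from handle_grip to it is the direction of the bar
- jaw_plate (a joint): compression of the springs behind the moving jaw plate in m: 0 at rest (8 mm gap between plate and carrier), 0.004 half compressed, 0.008 solid (no gap). Stiffness 3 N per mm, after 1.5 N of preload, so half compressed grips with about 13 N.
- press_die_1: plain turned steel pressing die, a stepped disc that stays where it stands: 34 mm in diameter, 16 mm high, bright. Not to be moved. Origin: centre of its underside.
- press_die_2: plain turned steel pressing die, a stepped disc that stays where it stands: 28 mm in diameter, 20 mm high, dark. Not to be moved. Origin: centre of its underside.
- press_die_4: plain turned brass pressing die, a stepped disc that stays where it stands: 22 mm in diameter, 26 mm high. Not to be moved. Origin: centre of its underside.
- press_die_5: plain turned steel pressing die, a stepped disc that stays where it stands: 30 mm in diameter, 18 mm high, dark. Not to be moved. Origin: centre of its underside.
- tape: roll of tape, 52 mm in diameter, 18 mm high, lying behind the vise. Not to be moved. Origin: centre of its underside.
- loupe: black waisted eye loupe, 35 mm in diameter, 39 mm high, behind the vise. Not to be moved. Origin: centre of its underside.
There are look-alikes about, which are no part of the job. What is shaped like the press_die_3 but red or turquoise is not meant.

How it is judged:
On the way, in this order (a step that is already met when the one before it is completed fails the run):
1. the wide die lies flat on the vise's bed, midway along the jaws, released, with the jaws still open (z of press_die_3 in the frame of vise between 0.0115 and 0.017 m and angle between press_die_3's own z axis and vertical below 0.12 rad and y of press_die_3 in the frame of vise between -0.012 and 0.012 m and x of press_die_3 in the frame of vise between 0.02 and 0.0415 m and value of joint jaw_plate below 0.0005 m and x of jaw_face in the frame of vise below 0.015 m and contact force between the fingers and press_die_3 below 0.1 N), for 0.2 s.
2. the T-handle has been turned until the jaw plate's springs are compressed by more than 2 mm on the die (value of joint jaw_plate above 0.002 m), for 0.1 s.
At the end, for the whole second after the job is handed in: the wide die lies flat on the bed, within 12 mm of the middle of the jaws, against the fixed jaw, clamped with the springs compressed by 2 to 6.8 mm of their 8 mm; handle and die at rest and released (z of press_die_3 in the frame of vise between 0.0115 and 0.017 m and angle between press_die_3's own z axis and vertical below 0.12 rad and y of press_die_3 in the frame of vise between -0.012 and 0.012 m and x of press_die_3 in the frame of vise between 0.0365 and 0.0415 m and value of joint jaw_plate between 0.002 and 0.0068 m and linear speed of press_die_3 below 0.01 m/s and velocity of joint t_handle between -0.05 and 0.05 rad/s); the robot touches nothing.
It fails at once if the springs are driven solid (more than 7.4 mm) (value of joint jaw_plate above 0.0074 m).
It fails at once if another loose die, the tape or the loupe is moved by more than 25 mm (distance of any of press_die_1, press_die_2, press_die_4, press_die_5, tape, loupe from where it was at the start of the episode above 0.025 m).
It also fails if it takes over 72 s, if anything falls off the work surface, if the arm or the gripper's body presses on something with over 40 N, if the wrist force passes 120 N, or if a joint passes its speed limit or range.

## Working session

There is one attempt and no reset: what is moved stays moved. The work goes in short steps, Python scripts to look and compute and a tool call to move; the robot and the scene stay as the last step left them, time stands still between calls to the robot, and variables do not carry over. Pictures are saved under pics/ and viewed, at most 10 in all, crops included, and the job is handed in when it is done.

Besides the shell and the picture viewer there is one more tool, called after "Emit:" by a JSON object that holds its "method" and its "body", one argument or row to a line. carry_out: Moves the arm, as the interface text tells. Its arguments: {"type":"object","properties":{"deltas":{"type":"array"},"grip":{"type":"number"},"grip_force":{"type":"number"}},"required":["deltas"]}

```bash
ls; mkdir -p pics
cat > h.py <<'E'
import numpy as np, cv2
from scipy.spatial.transform import Rotation as R
from plant import ctrl
def save(cam,name,crop=None,s=1):
    p,d=ctrl.read_camera(cam)
    q=p if crop is None else p[crop[1]:crop[3],crop[0]:crop[2]]
    q=cv2.resize(q,None,fx=s,fy=s,interpolation=cv2.INTER_CUBIC)
    cv2.imwrite('pics/'+name,q[:,:,::-1]); return p,d
def T():
    s=ctrl.get_state(); M=np.eye(4); M[:3,:3]=R.from_quat(s['tcp_rot']).as_matrix(); M[:3,3]=s['eef_pos']; return M
def c2w(cam,M=None):
    m=ctrl.camera_model(cam)
    return np.linalg.inv(m['extrinsics']) if 'extrinsics' in m else (T() if M is None else M)@np.array(m['hand_eye'])
def onplane(cam,uv,z,M=None):
    K=np.array(ctrl.camera_model(cam)['intrinsics']); C=c2w(cam,M)
    r=C[:3,:3]@np.linalg.inv(K)@np.array([uv[0],uv[1],1.]); o=C[:3,3]
    return o+r*(z-o[2])/r[2]
def px(cam,P,M=None):
    K=np.array(ctrl.camera_model(cam)['intrinsics']); C=np.linalg.inv(c2w(cam,M))
    c=C[:3,:3]@np.asarray(P)+C[:3,3]; c=K@c; return c[:2]/c[2]
def totool(P,yaw_y=None):
    """shift in tool axes from now to world P (measured pose)"""
    M=T(); return M[:3,:3].T@(np.asarray(P)-M[:3,3])
E
python3 - <<'E'
from h import *
np.set_printoptions(precision=4,suppress=True)
save('top','top1.png')
for n in ['press_die_3','vise','t_handle','handle_grip','handle_end','jaw_face','tape','loupe']:
    print(n,[(np.round(d['uv']),round(d['score'],2),onplane('top',d['uv'],{'handle_grip':.055,'handle_end':.055,'jaw_face':.0215}.get(n,.012))) for d in ctrl.find_in('top',n)[:8]])
s=ctrl.get_state(); print(s); print(T())
E
```

```text
pics
press_die_3 [(array([401., 273.]), 0.63, array([ 0.3579, -0.1955,  0.012 ])), (array([400., 244.]), 0.6, array([ 0.435 , -0.1915,  0.012 ])), (array([394., 212.]), 0.54, array([ 0.5188, -0.1746,  0.012 ])), (array([368., 273.]), 0.53, array([ 0.3564, -0.1074,  0.012 ])), (array([367., 212.]), 0.52, array([ 0.5173, -0.1034,  0.012 ])), (array([424., 244.]), 0.47, array([ 0.4348, -0.2544,  0.012 ])), (array([364., 244.]), 0.37, array([ 0.434 , -0.0967,  0.012 ]))]
vise [(array([295., 227.]), 0.75, array([0.4761, 0.0878, 0.012 ])), (array([365., 243.]), 0.69, array([ 0.4369, -0.0996,  0.012 ]))]
t_handle [(array([320., 218.]), 0.71, array([0.4999, 0.0225, 0.012 ]))]
handle_grip []
handle_end [(array([320., 222.]), 0.53, array([0.4914, 0.0218, 0.055 ]))]
jaw_face [(array([296., 231.]), 0.23, array([0.4662, 0.0831, 0.0215]))]
tape [(array([237., 136.]), 0.79, array([0.7174, 0.2473, 0.012 ])), (array([367., 212.]), 0.65, array([ 0.5183, -0.1036,  0.012 ])), (array([320., 218.]), 0.49, array([0.4999, 0.0206, 0.012 ]))]
loupe [(array([260., 126.]), 0.56, array([0.7455, 0.1868, 0.012 ]))]
{'time': 0.45, 'qpos': array([-1.419 ,  0.2864,  1.5768, -0.    ,  1.2786, -0.15  ]), 'dq': array([-0.    , -0.    , -0.0011,  0.0015,  0.0007, -0.0009]), 'joint_efforts': array([ -0.0017, -40.5364, -29.2452,  -0.0002,   0.0016,   0.    ]), 'eef_pos': array([ 0.2007, -0.6444,  0.2312]), 'tcp_rot': array([ 0.9886,  0.1503, -0.    , -0.0001]), 'contact_force': array([ 0.301 , -0.1813,  0.814 ]), 'wrist_torque': array([-0.0556, -0.0135, -0.0272]), 'finger_force': 0.0, 'opening': 1.0023698350094772}
[[ 0.9548  0.2972 -0.      0.2007]
 [ 0.2972 -0.9548  0.0002 -0.6444]
 [ 0.     -0.0002 -1.      0.2312]
 [ 0.      0.      0.      1.    ]]
```

Run:
```python
import cv2
p=cv2.imread('pics/top1.png')[90:310,200:460]
cv2.imwrite('pics/top1c.png',cv2.resize(p,None,fx=2.7,fy=2.7,interpolation=cv2.INTER_CUBIC))
```

```text
(no output)
```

View pics/top1c.png

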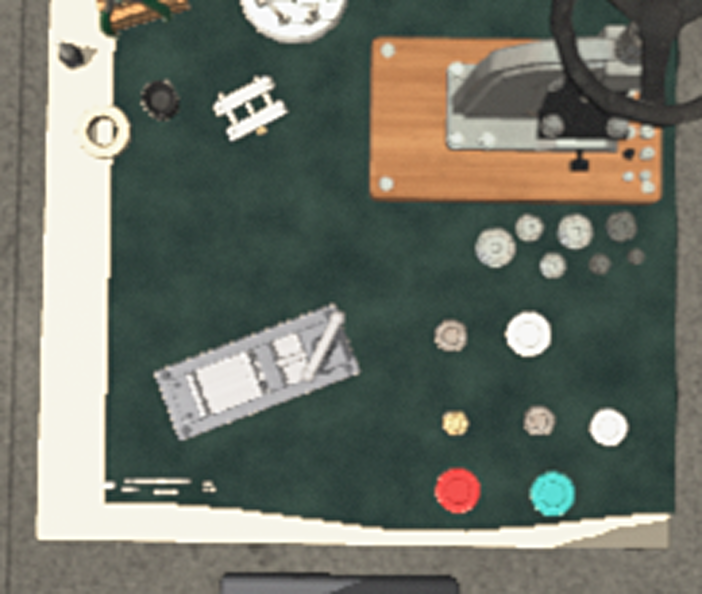

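The candidates for the die, in full-image pixels, are:
- White (396,214): the widest of the plain discs.
- White (425,248): narrower, so probably die_1.
- Red (370,272): look-alike.
- Turquoise (404,273): look-alike.
- The remaining discs are dark, brass or fixed, so none of them fits.

I choose (396,214), and I'll check it close up from the wrist.

Emit:
{"method": "carry_out", "body": {
  "deltas": [0.046,-0.039,0,0,0,-0.18,0.092,-0.078,0,0,0,-0.36,0.138,-0.117,0,0,0,-0.54,0.184,-0.156,0,0,0,-0.72,0.23,-0.195,0,0,0,-0.9],
  "grip": 72
}}

```text
time: 1.08
eef_pos: [0.3631, -0.3882, 0.2316]
tcp_rot: [0.823, 0.568, 0.0, 0.0]
contact_force: [0.4, -0.7, 0.8]
opening: 0.718
finger_force: 0.0
```

Run:
```python
from h import *
np.set_printoptions(precision=4,suppress=True)
M=T(); print(M, ctrl.get_state()['qpos'], np.array(ctrl.camera_model('wrist')['hand_eye']))
print(totool([.513,-.178,.23]))
```

```text
[[ 0.3555  0.9347  0.0007  0.3631]
 [ 0.9347 -0.3555 -0.0007 -0.3882]
 [-0.0004  0.0008 -1.      0.2316]
 [ 0.      0.      0.      1.    ]] [-1.0099 -0.0324  1.9278  0.0002  1.2453 -0.6465] [[-0.0004 -0.9652 -0.2615  0.0667]
 [ 1.     -0.0002 -0.0009 -0.0004]
 [ 0.0008 -0.2615  0.9652 -0.1441]
 [ 0.      0.      0.      1.    ]]
[0.2498 0.0653 0.0016]
```

Emit:
{"method": "carry_out", "body": {
  "deltas": [0.05,0.013,0,0,0,-0.15,0.1,0.026,0,0,0,-0.3,0.15,0.039,0,0,0,-0.45,0.2,0.052,0,0,0,-0.6,0.25,0.065,0,0,0,-0.73]
}}

```text
time: 1.7
eef_pos: [0.514, -0.1787, 0.2317]
tcp_rot: [0.567, 0.824, 0.0, 0.0]
contact_force: [-0.9, -0.6, 0.1]
opening: 0.721
finger_force: 0.0
```

Emit:
{"method": "carry_out", "body": {
  "deltas": [0,0,0.01,0,0,0]
}}

```text
time: 1.82
eef_pos: [0.515, -0.1779, 0.2224]
tcp_rot: [0.567, 0.824, 0.0, 0.001]
contact_force: [0.8, -0.1, -0.0]
opening: 0.721
finger_force: 0.0
```

Run:
```python
from h import *
np.set_printoptions(precision=4,suppress=True)
M=T(); print(M, ctrl.get_state()['qpos'])
p,d=save('wrist','w1.png'); np.savez('w1.npz',p=p,d=d,M=M)
for q in ctrl.find_in('wrist','press_die_3'): print(q['uv'],q['score'],onplane('wrist',q['uv'],.012,M))
```

```text
[[-0.358   0.9337  0.0025  0.515 ]
 [ 0.9337  0.358  -0.0009 -0.1779]
 [-0.0017  0.002  -1.      0.2224]
 [ 0.      0.      0.      1.    ]] [-0.519   0.0054  1.9078  0.0005  1.2257 -0.8854]
[177.9, 147.5] 0.87 [ 0.3631 -0.2036  0.012 ]
[348.7, 109.4] 0.72 [ 0.5196 -0.1014  0.012 ]
[319.2, 176.5] 0.69 [ 0.5163 -0.1789  0.012 ]
[223.2, 211.7] 0.66 [ 0.4292 -0.2556  0.012 ]
[243.8, 155.2] 0.62 [ 0.4317 -0.1862  0.012 ]
[203.8, 62.2] 0.6 [ 0.3659 -0.1113  0.012 ]
```

View pics/w1.png

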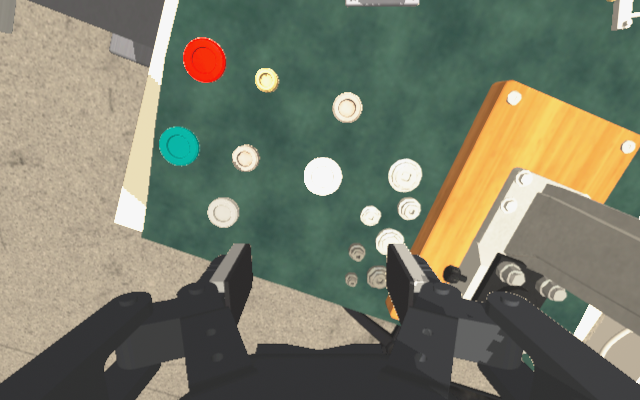

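The wide bright die is at (322,176), about 39 px across. The grey stepped die at (223,212) is narrower, about 32 px, and the red (205,60) and turquoise (180,146) discs are look-alikes. Next I'll refine the die centre and measure the vise.

Run:
```python
from h import *
np.set_printoptions(precision=4,suppress=True)
f=np.load('w1.npz'); p,M=f['p'],f['M']
m=(p.min(2)>200).astype(np.uint8); n,l,st,c=cv2.connectedComponentsWithStats(m)
i=l[176,322]; print(st[i],c[i],onplane('wrist',c[i],.011,M))
# vise base from top depth
p,d=ctrl.read_camera('top'); K=np.array(ctrl.camera_model('top')['intrinsics']); C=c2w('top')
v,u=np.mgrid[200:260,245:340]; z=d[200:260,245:340]
X=np.stack([(u-K[0,2])*z/K[0,0],(v-K[1,2])*z/K[1,1],z],-1)@C[:3,:3].T+C[:3,3]
np.savez('top.npz',X=X)
m=((X[...,2]>.004)&(z>0)).astype(np.uint8); n,l,st,c=cv2.connectedComponentsWithStats(m)
i=1+np.argmax(st[1:,4]); P=X[l==i]; print(len(P),P.max(0),P.min(0))
r=cv2.minAreaRect(P[:,:2].astype(np.float32)); print(r, cv2.boxPoints(r))
```

```text
[ 304  157   38   39 1148] [322.2134 176.0209] [ 0.5193 -0.1774  0.011 ]
2041 [0.5413 0.1944 0.066 ] [ 0.39   -0.0132  0.004 ]
((0.4731428921222687, 0.08787946403026581), (0.13161849975585938, 0.21775749325752258), 12.849187850952148) [[ 0.3848  0.1794]
 [ 0.4332 -0.0329]
 [ 0.5615 -0.0036]
 [ 0.5131  0.2087]]
```

Emit:
{"method": "carry_out", "body": {
  "deltas": [-0.001,0.004,0.04,0,0,0,-0.001,0.004,0.09,0,0,0,-0.001,0.004,0.14,0,0,0,-0.001,0.004,0.17,0,0,0,-0.001,0.004,0.18,0,0,0]
}}

```text
time: 2.6
eef_pos: [0.5152, -0.1804, 0.0393]
tcp_rot: [0.57, 0.822, -0.0, -0.002]
contact_force: [-0.5, -0.0, 0.3]
opening: 0.72
finger_force: 0.0
```

Run:
```python
from h import *
np.set_printoptions(precision=4,suppress=True)
M=T(); p,d=save('wrist','w2.png'); print(M)
print(totool([.5193,-.1776,.002]), px('wrist',[.5193,-.1776,.012],M))
m=(p.min(2)>200).astype(np.uint8); n,l,st,c=cv2.connectedComponentsWithStats(m)
for i in range(1,n):
    if st[i,4]>800: print(st[i],c[i],onplane('wrist',c[i],.011,M))
```

```text
[[-0.3507  0.9365 -0.0037  0.5152]
 [ 0.9365  0.3507  0.0019 -0.1804]
 [ 0.0031 -0.0028 -1.      0.0393]
 [ 0.      0.      0.      1.    ]]
[0.0012 0.0045 0.0373] [327.443  234.4725]
[ 353   65   55   60 2056] [378.839   94.5272] [ 0.5169 -0.0989  0.011 ]
[ 291  197   75   71 4076] [328.4777 232.1129] [ 0.5195 -0.1764  0.011 ]
[ 457  199   66   62 2841] [490.1922 230.0651] [ 0.6037 -0.1435  0.011 ]
```

View pics/w2.png

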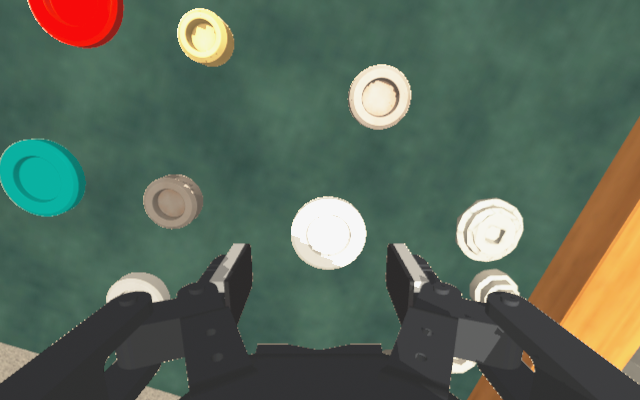

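The picture shows the dished bright die at (328,232), between the fingers at about (235,270) and (400,270).

Emit:
{"method": "carry_out", "body": {
  "deltas": [0.002,0.004,0.012,0,0,0,0.002,0.004,0.024,0,0,0,0.002,0.004,0.033,0,0,0,0.002,0.004,0.036,0,0,0,0.002,0.004,0.036,0,0,0]
}}

```text
time: 3.28
eef_pos: [0.5202, -0.1764, 0.0052]
tcp_rot: [0.569, 0.823, -0.0, -0.0]
contact_force: [0.9, -0.4, -0.5]
opening: 0.718
finger_force: 0.0
```

Run:
```python
from h import *
print(T().round(4),totool([.5195,-.177,.002]))
```

```text
[[-3.533e-01  9.355e-01 -2.000e-04  5.202e-01]
 [ 9.355e-01  3.533e-01  1.000e-04 -1.764e-01]
 [ 2.000e-04 -2.000e-04 -1.000e+00  5.200e-03]
 [ 0.000e+00  0.000e+00  0.000e+00  1.000e+00]] [-0.00033511 -0.00087312  0.00319318]
```

Emit:
{"method": "carry_out", "body": {
  "deltas": [0,0,0.002,0,0,0,0,0,0.002,0,0,0,0,0,0.002,0,0,0,0,0,0.002,0,0,0],
  "grip": 0,
  "grip_force": 35
}}

```text
time: 3.78
eef_pos: [0.5209, -0.1768, 0.0039]
tcp_rot: [0.569, 0.823, 0.0, 0.001]
contact_force: [1.6, 0.0, 3.2]
opening: 0.465
finger_force: 35.5
```

Emit:
{"method": "carry_out", "body": {
  "deltas": [0,0,0,0,0,0,0,0,-0.01,0,0,0,0,0,-0.04,0,0,0,0,0,-0.09,0,0,0,0,0,-0.13,0,0,0]
}}

```text
time: 4.4
eef_pos: [0.5197, -0.1762, 0.1347]
tcp_rot: [0.569, 0.823, -0.0, -0.0]
contact_force: [1.2, -0.6, -1.0]
opening: 0.47
finger_force: 35.5
```

Emit:
{"method": "carry_out", "body": {
  "deltas": [0.04,0.01,-0.02,0,0,0,0.09,0.025,-0.04,0,0,0,0.14,0.038,-0.045,0,0,0,0.18,0.05,-0.045,0,0,0,0.19,0.05,-0.045,0,0,0]
}}

```text
time: 5.03
eef_pos: [0.4987, 0.0211, 0.178]
tcp_rot: [0.567, 0.823, -0.0, -0.001]
contact_force: [0.7, 0.4, -1.0]
opening: 0.469
finger_force: 35.5
```

Emit:
{"method": "carry_out", "body": {
  "deltas": [0,0,0,0,0,0,0,0,0,0,0,0]
}}

```text
time: 5.28
eef_pos: [0.4999, 0.0179, 0.1782]
tcp_rot: [0.569, 0.822, -0.0, -0.0]
contact_force: [-0.3, 0.3, -0.4]
opening: 0.466
finger_force: 35.5
```

Run:
```python
from h import *
np.set_printoptions(precision=4,suppress=True)
M=T(); p,d=save('wrist','w3.png'); print(M); np.savez('w3.npz',p=p,d=d,M=M)
for n,z in [('handle_grip',.061),('handle_end',.061),('jaw_face',.0215),('vise_bed',.014),('vise',.02)]:
    print(n,[(np.round(q['uv']),round(q['score'],2),onplane('wrist',q['uv'],z,M)) for q in ctrl.find_in('wrist',n)])
```

```text
[[-0.3521  0.936  -0.0004  0.4999]
 [ 0.936   0.3521 -0.0004  0.0179]
 [-0.0002 -0.0005 -1.      0.1782]
 [ 0.      0.      0.      1.    ]]
handle_grip [(array([328., 188.]), 0.87, array([0.5046, 0.0276, 0.061 ])), (array([623.,  31.]), 0.74, array([0.6631, 0.2115, 0.061 ]))]
handle_end [(array([329., 186.]), 0.73, array([0.5045, 0.0287, 0.061 ]))]
jaw_face [(array([323.,  98.]), 0.67, array([0.4753, 0.0935, 0.0215])), (array([327., 100.]), 0.28, array([0.4795, 0.0934, 0.0215]))]
vise_bed [(array([327., 101.]), 0.9, array([0.4798, 0.0929, 0.014 ]))]
vise [(array([323.,  99.]), 0.77, array([0.4758, 0.0924, 0.02  ]))]
```

View pics/w3.png

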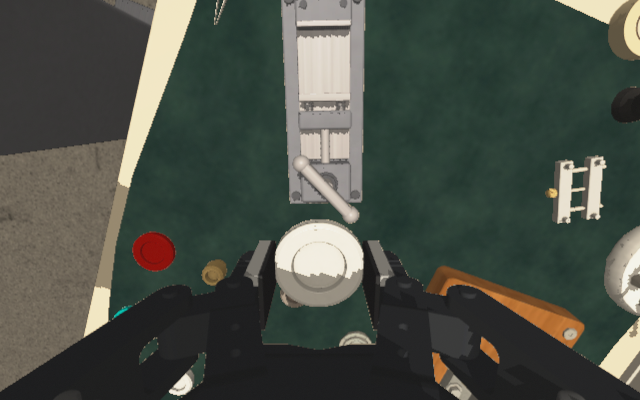

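The picture shows the vise upright, with its near base edge at row 203. The fixed jaw is at about (325,22), the moving plate at about (325,98), and the handle balls are at (301,163) and (351,215). The die is held level.

Run:
```python
from h import *
np.set_printoptions(precision=4,suppress=True)
f=np.load('w3.npz'); p,d,M=f['p'],f['d'],f['M']
K=np.array(ctrl.camera_model('wrist')['intrinsics']); C=c2w('wrist',M)
v,u=np.mgrid[0:400,0:640]
X=np.stack([(u-K[0,2])*d/K[0,0],(v-K[1,2])*d/K[1,1],d],-1)@C[:3,:3].T+C[:3,3]
L=[];Rr=[]
g=p.astype(int); green=(g[...,1]-g[...,0]>12)
for r in list(range(10,150,4))+list(range(170,198,4)):
    row=~green[r]; a=325
    nz=np.where(row[240:410])[0]+240
    # contiguous run around 300..350
    l=292
    while row[l-1]: l-=1
    q=358
    while row[q+1]: q+=1
    L.append(onplane('wrist',(l-.5,r),.008,M)[:2]);Rr.append(onplane('wrist',(q+.5,r),.008,M)[:2])
L=np.array(L);Rr=np.array(Rr)
def fit(P):
    return cv2.fitLine(P.astype(np.float32),cv2.DIST_HUBER,0,.001,.001).ravel()
a,b=fit(L),fit(Rr)
da=a[:2]*np.sign(a[1]);db=b[:2]*np.sign(b[1]); print('dirs',np.degrees(np.arctan2(da[1],da[0])),np.degrees(np.arctan2(db[1],db[0])))
x=da+db; x/=np.linalg.norm(x); y=np.array([-x[1],x[0]])
print('width',(a[2:]-b[2:])@y)
cy=((a[2:]+b[2:])/2)@y
B=onplane('wrist',(326,202.5),.008,M)[:2]@x   # base near end = local -95
cx=B+.095
H=onplane('wrist',(326,189),.055,M)[:2]; b1=onplane('wrist',(301,163),.055,M)[:2];b2=onplane('wrist',(351,215),.055,M)[:2]
print('vise',x*cx+y*cy,'from handle',H@x+.07-cx,H@y-cy,'ballsep',np.linalg.norm(b1-b2))
O=x*cx+y*cy
e=b1-b2; print('handle angle cw from y',np.degrees(np.arctan2(e@x,e@y)))
for n,z,uv in [('fixed',.0285,(325,23)),('plate',.0285,(325,97)),]:
    print(n,(onplane('wrist',uv,z,M)[:2]-O)@x)
bed=O+.037*x; print('bed',bed,'yaw x',x,'y',y)
# depth column profile along axis
for r in range(0,205,5):
    q=X[r,325]; print(r,round(float((q[:2]-O)@x),4),round(float(q[2]),4),end=' | ')
```

```text
dirs 111.65843 111.63411
width 0.07293426
vise [0.4782 0.0901] from handle -0.0002917174588097371 0.00031285131371228125 ballsep 0.061542770626432514
handle angle cw from y 47.71795855300785
fixed 0.06178957678326129
plate 0.00450211690762141
bed [0.4645 0.1245] yaw x [-0.3689  0.9295] y [-0.9295 -0.3689]
0 0.0782 0.0292 | 5 0.0745 0.0297 | 10 0.0711 0.0289 | 15 0.0671 0.0306 | 20 0.0635 0.0305 | 25 0.06 0.0301 | 30 0.0592 0.0168 | 35 0.0558 0.0146 | 40 0.0516 0.016 | 45 0.0479 0.0147 | 50 0.0437 0.0162 | 55 0.0399 0.015 | 60 0.0358 0.0154 | 65 0.0317 0.0162 | 70 0.0276 0.0161 | 75 0.0236 0.0153 | 80 0.0195 0.0139 | 85 0.0152 0.0163 | 90 0.011 0.0154 | 95 0.006 0.0308 | 100 0.002 0.0304 | 105 -0.0018 0.0157 | 110 -0.0061 0.0159 | 115 -0.0104 0.0312 | 120 -0.0146 0.0309 | 125 -0.0188 0.0308 | 130 -0.0232 0.0282 | 135 -0.0277 0.0258 | 140 -0.032 0.0265 | 145 -0.0365 0.026 | 150 -0.0407 0.0285 | 155 -0.0454 0.0264 | 160 -0.0498 0.0274 | 165 -0.0539 0.0301 | 170 -0.0581 0.0319 | 175 -0.0623 0.0337 | 180 -0.0625 0.0553 | 185 -0.065 0.0632 | 190 -0.0694 0.0626 | 195 -0.0738 0.0616 | 200 -0.086 0.0318 |
```

Emit:
{"method": "carry_out", "body": {
  "deltas": [0.04,0.002,0,0,0,-0.018,0.08,0.003,0.01,0,0,-0.018,0.111,0.004,0.05,0,0,-0.018,0.111,0.004,0.1,0,0,-0.018,0.111,0.004,0.13,0,0,-0.018]
}}

```text
time: 6.2
eef_pos: [0.463, 0.1245, 0.046]
tcp_rot: [0.561, 0.828, -0.001, -0.001]
contact_force: [-0.1, -0.9, -0.4]
opening: 0.469
finger_force: 35.5
```

Emit:
{"method": "carry_out", "body": {
  "deltas": [0,0,0,0,0,0,0,0,0,0,0,0]
}}

```text
time: 6.45
eef_pos: [0.4657, 0.1241, 0.0497]
tcp_rot: [0.561, 0.828, 0.001, 0.001]
contact_force: [-0.3, -0.0, -1.3]
opening: 0.465
finger_force: 35.6
```

Run:
```python
from h import *
np.set_printoptions(precision=4,suppress=True)
print(T(),totool([.4649,.1236,.0185]))
```

```text
[[-0.3697  0.9292  0.0023  0.4657]
 [ 0.9292  0.3697  0.0001  0.1241]
 [-0.0007  0.0022 -1.      0.0497]
 [ 0.      0.      0.      1.    ]] [-0.0002 -0.001   0.0312]
```

Emit:
{"method": "carry_out", "body": {
  "deltas": [0,-0.001,0.01,0,0,0,0,-0.001,0.02,0,0,0,0,-0.001,0.027,0,0,0,0,-0.001,0.03,0,0,0,0,-0.001,0.03,0,0,0]
}}

```text
time: 7.08
eef_pos: [0.4636, 0.1239, 0.0182]
tcp_rot: [0.561, 0.828, 0.0, 0.0]
contact_force: [0.6, -0.2, -0.6]
opening: 0.466
finger_force: 35.6
```

Emit:
{"method": "carry_out", "body": {
  "deltas": [0,0,0,0,0,0]
}}

```text
time: 7.2
eef_pos: [0.4637, 0.1239, 0.0184]
tcp_rot: [0.561, 0.828, 0.0, 0.0]
contact_force: [-0.5, -0.0, -0.9]
opening: 0.467
finger_force: 35.6
```

Emit:
{"method": "carry_out", "body": {
  "deltas": [0,0,0.001,0,0,0,0,0,0.001,0,0,0]
}}

```text
time: 7.45
eef_pos: [0.4638, 0.1239, 0.0179]
tcp_rot: [0.561, 0.828, 0.0, 0.0]
contact_force: [-1.5, -0.1, 4.7]
opening: 0.47
finger_force: 36.0
```

Emit:
{"method": "carry_out", "body": {
  "deltas": [0,0,0.001,0,0,0,0,0,0.001,0,0,0]
}}

```text
time: 7.7
eef_pos: [0.4638, 0.1239, 0.0178]
tcp_rot: [0.561, 0.828, -0.0, -0.0]
contact_force: [-5.4, -0.5, 11.4]
opening: 0.47
finger_force: 36.7
```

Emit:
{"method": "carry_out", "body": {
  "deltas": [0,0,-0.001,0,0,0,0,0,-0.001,0,0,0,0,0,-0.001,0,0,0,0,0,-0.001,0,0,0],
  "grip": 72
}}

```text
time: 8.2
eef_pos: [0.4634, 0.1239, 0.0171]
tcp_rot: [0.561, 0.828, -0.0, -0.0]
contact_force: [-0.7, -1.0, 0.8]
opening: 0.715
finger_force: 0.0
```

Emit:
{"method": "carry_out", "body": {
  "deltas": [0,0,-0.02,0,0,0,0,0,-0.05,0,0,0,0,0,-0.09,0,0,0,-0.03,0,-0.12,0,0,0,-0.07,0,-0.13,0,0,0]
}}

```text
time: 8.82
eef_pos: [0.4908, 0.0586, 0.1499]
tcp_rot: [0.56, 0.828, 0.001, 0.002]
contact_force: [0.5, 0.1, -0.4]
opening: 0.721
finger_force: 0.0
```

Emit:
{"method": "carry_out", "body": {
  "deltas": [-0.02,0,0,0,0,0,-0.03,0,0,0,0,0,-0.03,0,0,0,0,0]
}}

```text
time: 9.2
eef_pos: [0.4997, 0.031, 0.146]
tcp_rot: [0.562, 0.827, -0.0, -0.001]
contact_force: [-0.4, -0.4, -0.6]
opening: 0.72
finger_force: 0.0
```

Run:
```python
from h import *
np.set_printoptions(precision=4,suppress=True)
M=T(); p,d=save('wrist','w4.png'); print(M,ctrl.get_state()['qpos']); np.savez('w4.npz',p=p,d=d,M=M)
O=np.array([.4782,.0901]);x=np.array([-.3689,.9295]);y=np.array([-.9295,-.3689])
for q in ctrl.find_in('wrist','press_die_3'):
    P=onplane('wrist',q['uv'],.026,M)[:2]-O; print(q['uv'],q['score'],P@x,P@y)
for q in ctrl.find_in('wrist','handle_grip'):print(q['uv'],onplane('wrist',q['uv'],.06,M))
```

```text
[[-0.3693  0.9293 -0.0026  0.4997]
 [ 0.9293  0.3693  0.0007  0.031 ]
 [ 0.0017 -0.0022 -1.      0.146 ]
 [ 0.      0.      0.      1.    ]] [-0.1403 -0.0097  2.071   0.0005  1.0829 -0.5194]
[176.7, 367.8] 0.96 -0.23519463860883938 0.14010003132601254
[133.2, 273.7] 0.75 -0.13451862112510946 0.16759177996349814
[317.8, 69.7] 0.73 0.03552344794731777 0.0027787365091849203
[110.1, 363.5] 0.63 -0.2303510009982087 0.2041302623507673
[161.5, 396.1] 0.4 -0.2691667157576121 0.1591355652940321
[325.5, 212.3] [0.5056 0.0292 0.06  ]
```

View pics/w4.png

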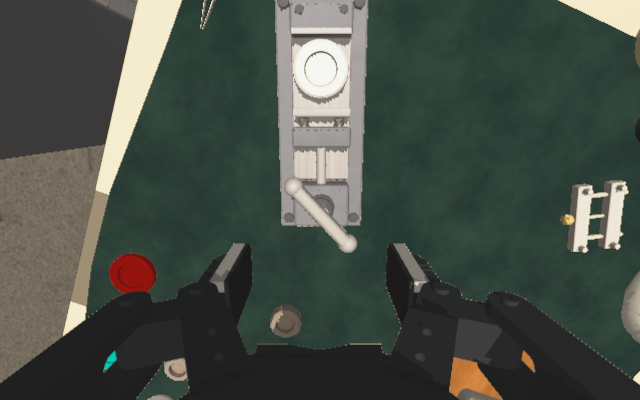

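The die lies at (320,69), centred between the open jaws and released, and the handle is centred at (321,215). Now I'll line up on the bar.

Emit:
{"method": "carry_out", "body": {
  "deltas": [-0.007,0.002,0,0,0,-0.18,-0.007,0.002,0,0,0,-0.36,-0.007,0.002,0,0,0,-0.54,-0.007,0.002,0.01,0,0,-0.7,-0.007,0.002,0.03,0,0,-0.738],
  "grip": 60
}}

```text
time: 9.98
eef_pos: [0.5055, 0.026, 0.1177]
tcp_rot: [0.223, 0.975, 0.0, 0.001]
contact_force: [-0.1, 0.2, 0.7]
opening: 0.602
finger_force: 0.0
```

Emit:
{"method": "carry_out", "body": {
  "deltas": [0,0,0.005,0,0,0,0,0,0.005,0,0,0,0,0,0.005,0,0,0]
}}

```text
time: 10.35
eef_pos: [0.5055, 0.0253, 0.1131]
tcp_rot: [0.225, 0.974, 0.0, 0.001]
contact_force: [-0.2, 0.1, 0.1]
opening: 0.6
finger_force: 0.0
```

Run:
```python
from h import *
np.set_printoptions(precision=4,suppress=True)
M=T(); p,d=save('wrist','w5.png'); print(M,ctrl.get_state()['qpos'],totool([.504,.025,.05]))
```

```text
[[-0.8988  0.4384  0.0013  0.5055]
 [ 0.4384  0.8988 -0.0002  0.0253]
 [-0.0012  0.0004 -1.      0.1131]
 [ 0.      0.      0.      1.    ]] [-0.1508  0.0467  2.0815  0.      1.0119 -1.2677] [ 0.0014 -0.0009  0.0632]
```

View pics/w5.png

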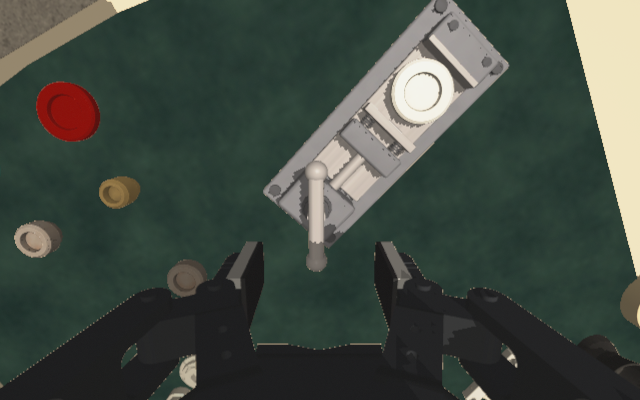

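The bar stands upright in the picture, from (317,170) to (316,262), midway between the fingers.

Emit:
{"method": "carry_out", "body": {
  "deltas": [0.001,-0.001,0.025,0,0,0,0.001,-0.001,0.05,0,0,0,0.001,-0.001,0.06,0,0,0,0.001,-0.001,0.061,0,0,0,0.001,-0.001,0.061,0,0,0]
}}

```text
time: 11.02
eef_pos: [0.5045, 0.0246, 0.0524]
tcp_rot: [0.225, 0.974, 0.0, 0.001]
contact_force: [0.3, -0.2, 0.2]
opening: 0.599
finger_force: 0.0
```

Emit:
{"method": "carry_out", "body": {
  "deltas": [0,0,0,0,0,0,0,0,0,0,0,0,0,0,0,0,0,0,0,0,0,0,0,0,0,0,0,0,0,0],
  "grip": 0,
  "grip_force": 40
}}

```text
time: 11.65
eef_pos: [0.5038, 0.0242, 0.0521]
tcp_rot: [0.225, 0.974, -0.001, 0.0]
contact_force: [-3.2, -1.8, 6.2]
opening: 0.101
finger_force: 47.7
```

Run:
```python
from h import *
s=ctrl.get_state(); print({k:np.round(v,4) for k,v in s.items()}, T().round(4))
```

```text
{'time': np.float64(11.65), 'qpos': array([-1.5280e-01,  1.4320e-01,  2.1108e+00, -1.3000e-03,  8.8750e-01,
       -1.2694e+00]), 'dq': array([ 0.0001,  0.0001,  0.0003,  0.0011,  0.0011, -0.0006]), 'joint_efforts': array([ 1.31540e+00, -2.66139e+01, -2.23463e+01,  5.74000e-01,
       -5.93400e-01, -1.19000e-02]), 'eef_pos': array([0.5038, 0.0242, 0.0521]), 'tcp_rot': array([ 2.248e-01,  9.744e-01, -5.000e-04,  0.000e+00]), 'contact_force': array([-3.2118, -1.8137,  6.1685]), 'wrist_torque': array([-0.4547,  0.4581, -0.0286]), 'finger_force': np.float64(47.6634), 'opening': np.float64(0.1007)} [[-8.990e-01  4.380e-01 -1.000e-04  5.038e-01]
 [ 4.380e-01  8.990e-01 -1.000e-03  2.420e-02]
 [-3.000e-04 -1.000e-03 -1.000e+00  5.210e-02]
 [ 0.000e+00  0.000e+00  0.000e+00  1.000e+00]]
```

Gripped. A positive turn about tool z is clockwise seen from above.

Emit:
{"method": "carry_out", "body": {
  "deltas": [0,0,0,0,0,0.15,0,0,0,0,0,0.3,0,0,0,0,0,0.45,0,0,0,0,0,0.6,0,0,0,0,0,0.75]
}}

```text
time: 12.28
eef_pos: [0.5041, 0.0244, 0.0521]
tcp_rot: [0.568, 0.823, -0.0, 0.001]
contact_force: [-2.4, -1.6, 4.7]
opening: 0.097
finger_force: 47.6
```

Run:
```python
from h import *
s=ctrl.get_state(); print(s['qpos'].round(4),s['wrist_torque'].round(3),s['contact_force'].round(2), T().round(4))
```

```text
[-1.5250e-01  1.4330e-01  2.1106e+00 -8.0000e-04  8.8680e-01 -5.1500e-01] [-0.293  0.29   0.141] [-2.37 -1.65  4.65] [[-3.551e-01  9.348e-01  8.000e-04  5.041e-01]
 [ 9.348e-01  3.551e-01 -8.000e-04  2.440e-02]
 [-1.000e-03  4.000e-04 -1.000e+00  5.210e-02]
 [ 0.000e+00  0.000e+00  0.000e+00  1.000e+00]]
```

Emit:
{"method": "carry_out", "body": {
  "deltas": [0,0,0,0,0,0.15,0,0,0,0,0,0.3,0,0,0,0,0,0.45,0,0,0,0,0,0.6,0,0,0,0,0,0.75]
}}

```text
time: 12.9
eef_pos: [0.5044, 0.0244, 0.0521]
tcp_rot: [0.83, 0.558, 0.0, 0.001]
contact_force: [-0.6, -2.8, 4.1]
opening: 0.097
finger_force: 47.4
```

Run:
```python
from h import *
s=ctrl.get_state(); print(s['qpos'].round(4),s['wrist_torque'].round(3),s['contact_force'].round(2))
```

```text
[-1.5250e-01  1.4350e-01  2.1105e+00 -7.0000e-04  8.8590e-01  2.3500e-01] [-0.341  0.195  0.098] [-0.58 -2.83  4.12]
```

Emit:
{"method": "carry_out", "body": {
  "deltas": [0,0,0,0,0,0.1,0,0,0,0,0,0.2,0,0,0,0,0,0.3,0,0,0,0,0,0.4,0,0,0,0,0,0.5]
}}

```text
time: 13.52
eef_pos: [0.5046, 0.0243, 0.0521]
tcp_rot: [0.942, 0.336, 0.001, 0.001]
contact_force: [-1.0, -2.0, 3.4]
opening: 0.099
finger_force: 47.3
```

Run:
```python
from h import *
s=ctrl.get_state(); print(s['qpos'].round(4),s['wrist_torque'].round(3),s['contact_force'].round(2))
```

```text
[-1.5260e-01  1.4360e-01  2.1103e+00 -1.0000e-03  8.8530e-01  7.3340e-01] [-0.377  0.137  0.132] [-1.03 -1.95  3.35]
```

Emit:
{"method": "carry_out", "body": {
  "deltas": [0,0,0,0,0,0.1,0,0,0,0,0,0.2,0,0,0,0,0,0.3,0,0,0,0,0,0.4,0,0,0,0,0,0.4]
}}

```text
time: 14.15
eef_pos: [0.5046, 0.0241, 0.0521]
tcp_rot: [0.99, 0.144, 0.001, 0.001]
contact_force: [-0.7, -4.3, 4.2]
opening: 0.1
finger_force: 47.4
```

Run:
```python
from h import *
s=ctrl.get_state(); print(s['qpos'].round(4),s['wrist_torque'].round(3),s['contact_force'].round(2))
```

```text
[-1.5280e-01  1.4360e-01  2.1103e+00 -1.1000e-03  8.8510e-01  1.1297e+00] [-0.633 -0.018 -0.078] [-0.73 -4.28  4.16]
```

Emit:
{"method": "carry_out", "body": {
  "deltas": [0,0,0,0,0,0.1,0,0,0,0,0,0.2,0,0,0,0,0,0.3,0,0,0,0,0,0.3]
}}

```text
time: 14.65
eef_pos: [0.5047, 0.024, 0.0521]
tcp_rot: [1.0, -0.005, 0.001, 0.001]
contact_force: [-0.4, -5.5, 4.3]
opening: 0.103
finger_force: 47.5
```

Run:
```python
from h import *
s=ctrl.get_state(); print(s['qpos'].round(4),s['wrist_torque'].round(3),s['contact_force'].round(2),T().round(4))
p,d=save('wrist','w6.png'); save('side','s6.png')
```

```text
[-1.5300e-01  1.4370e-01  2.1102e+00 -1.4000e-03  8.8510e-01  1.4284e+00] [-0.876 -0.057  0.008] [-0.35 -5.51  4.31] [[ 1.     -0.0096  0.0024  0.5047]
 [-0.0096 -1.     -0.0015  0.024 ]
 [ 0.0024  0.0014 -1.      0.0521]
 [ 0.      0.      0.      1.    ]]
```

View pics/w6.png

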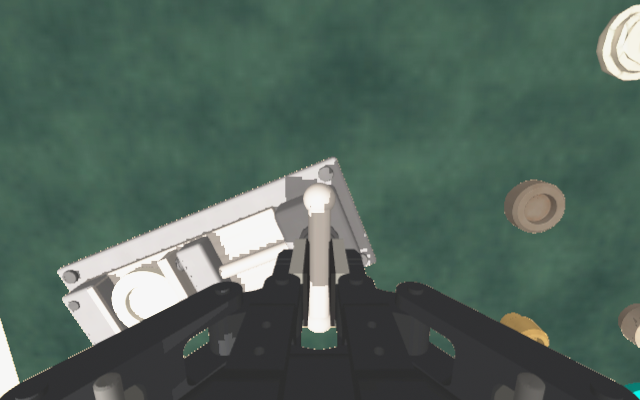

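The bar is still square in the fingers, with its ball at (318,198). The plate bears on the die at about (145,295). By geometry the springs are compressed about 3 mm, so I'll turn 0.2 rad more.

Emit:
{"method": "carry_out", "body": {
  "deltas": [0,0,0,0,0,0.07,0,0,0,0,0,0.14,0,0,0,0,0,0.2,0,0,0,0,0,0.2]
}}

```text
time: 15.25
eef_pos: [0.5047, 0.0239, 0.0521]
tcp_rot: [0.995, -0.104, 0.001, 0.001]
contact_force: [-0.1, -5.5, 4.5]
opening: 0.097
finger_force: 47.5
```

Run:
```python
from h import *
s=ctrl.get_state(); print(s['qpos'].round(4),s['wrist_torque'].round(3),s['contact_force'].round(2))
```

```text
[-1.5300e-01  1.4370e-01  2.1102e+00 -1.8000e-03  8.8510e-01  1.6283e+00] [-0.99   0.001  0.042] [-0.09 -5.54  4.54]
```

Emit:
{"method": "carry_out", "body": {
  "deltas": [0,0,0,0,0,0,0,0,0,0,0,0,0,0,0,0,0,0,0,0,0,0,0,0],
  "grip": 60
}}

```text
time: 15.75
eef_pos: [0.5032, 0.0251, 0.051]
tcp_rot: [0.994, -0.106, -0.0, -0.0]
contact_force: [-0.4, 0.0, 0.1]
opening: 0.599
finger_force: 0.0
```

Emit:
{"method": "carry_out", "body": {
  "deltas": [0,0,-0.02,0,0,0,0,0,-0.06,0,0,0,0,0,-0.1,0,0,-0.15,0,0,-0.1,0,0,-0.3,0,0,-0.1,0,0,-0.45]
}}

```text
time: 16.38
eef_pos: [0.5039, 0.0249, 0.1521]
tcp_rot: [0.993, 0.121, 0.001, 0.0]
contact_force: [-0.2, -0.4, 0.3]
opening: 0.604
finger_force: 0.0
```

Emit:
{"method": "carry_out", "body": {
  "deltas": [0,0,0,0,0,-0.18,0,0,0,0,0,-0.36,0,0,0,0,0,-0.54,0,0,0,0,0,-0.72,0,0,0,0,0,-0.9]
}}

```text
time: 17.0
eef_pos: [0.5034, 0.0249, 0.1511]
tcp_rot: [0.841, 0.541, -0.0, -0.0]
contact_force: [-0.7, -0.1, 0.5]
opening: 0.602
finger_force: 0.0
```

Emit:
{"method": "carry_out", "body": {
  "deltas": [0,0,0,0,0,-0.18,0,0,0,0,0,-0.36,0,0,0,0,0,-0.54,0,0,0,0,0,-0.6,0,0,0,0,0,-0.6]
}}

```text
time: 17.62
eef_pos: [0.5034, 0.0249, 0.1512]
tcp_rot: [0.646, 0.763, -0.0, -0.0]
contact_force: [-0.9, 0.0, -0.1]
opening: 0.599
finger_force: 0.0
```

Run:
```python
from h import *
np.set_printoptions(precision=4,suppress=True)
M=T(); p,d=save('wrist','w7f.png'); print(M)
O=np.array([.4782,.0901]);x=np.array([-.3689,.9295])
for k in (-.08,.08):
    pass
a=px('wrist',[*(O+x*.065),.02],M); print(a)
P=lambda l,z: px('wrist',[*(O+l*x),z],M).round(1)
print([ (l,P(l,.0285)) for l in (.06,.018,.012,.004,-.02)])
u0,v0=int(P(.02,.02)[0]),int(P(.02,.02)[1])
u1=max(0,u0-110);v1=max(0,v0-80)
q=p[v1:v1+190,u1:u1+220]; cv2.imwrite('pics/w7.png',cv2.resize(q,None,fx=3,fy=3,interpolation=cv2.INTER_CUBIC)[:,:,::-1]); print(u1,v1)
np.savez('w7.npz',p=p,d=d,M=M)
```

```text
[[-0.1656  0.9862 -0.0004  0.5034]
 [ 0.9862  0.1656  0.0003  0.0249]
 [ 0.0003 -0.0003 -1.      0.1512]
 [ 0.      0.      0.      1.    ]]
[282.5647  23.9193]
[(0.06, array([282.9,  28.2])), (0.018, array([295.9,  86.8])), (0.012, array([297.6,  94.8])), (0.004, array([299.9, 105.3])), (-0.02, array([306.7, 135.7]))]
186 5
```

View pics/w7.png

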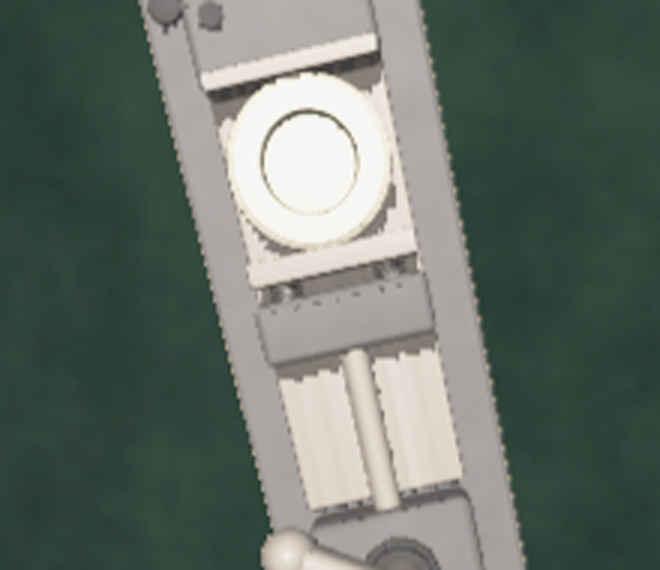

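The die sits against the fixed jaw, which is at crop (290,65), and the plate is at (335,258). The plate is about 25 px (6 mm) thick, and the gap to the carrier at (345,285) is about 18 px, or 4 mm. So the springs are about half compressed, and the gripper is well clear.

```bash
python3 -c "
from plant import ctrl
print(ctrl.sign_off())"
```

```text
the job is handed in; nothing more can be done
None
```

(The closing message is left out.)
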